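# Mesh the scrubber's splined stem with the round brush head and hold it pressed home

### The arm

A 7-joint arm with a two-finger parallel gripper is mounted at the origin on the work surface. World frame = base frame: x ahead of the robot, y to its left, z up, the work surface at z = 0. Lengths are in mm, angles in rad, forces in N, time in s.
With the tool pointing down it reaches from about 375 to 925 mm from the base axis. Payload 3.1 kg.
Tool frame: the origin (TCP) lies on the centre line of the jaws, within the pads' length; the fingertips stand 19 mm ahead of it and the grasp point (between the pads) is the TCP; z points along the fingers, y is the direction in which the jaws open and shut (so a half turn about z gives the same grasp; the last joint's range is limited). The gripper opens to 85 mm and grips with 20 to 120 N. Pads are 22 mm wide; open, the fingers measure 114 mm over their backs; the gripper's body (76 mm by 85 mm) begins 54 mm behind the grasp point. The pads swing forward as they close: fully open they stand 13 mm farther back than shut.
Start: joints at [1.028, 0.383, 0.044, 1.598, -0.018, 1.161, -0.05], TCP at [279.699, -586.747, 250.269] pointing down, gripper open.
Joint ranges: [-2.61, 2.61], [-0.41, 2.15], [-1.48, 1.57], [0, 2.5], [-1.57, 4.71], [0.05, 1.97], [-2.85, 2.85]. Speed limits (rad/s): [2.79, 2.79, 3.14, 3.14, 3.14, 3.14, 3.14].

### API

Orientations are given as a rotation vector (axis times angle).
In Python, from plant import r, viewer, order, finder gives the robot as it stands.
- The arm moves only by the shell command python3 -m creep 'ROWS'. ROWS is JSON, a list that holds one entry, the list of rows, each a list of 7 numbers: the shift along the tool's x, y, z in mm, then the turn, a rotation vector about the tool's x, y, z in rad, then the finger opening in mm, from 0 to 85.4. A call has 1 to 8 rows; each row is the pose to reach, as a shift and turn from the pose commanded when the call began, along the tool's axes at that moment; what a row does not reach only later rows make up. A row lasts 1/12 s, in which the tool goes at most 41.7 mm and 7.16 degrees, less where a joint would pass 70% of its speed; a pose out of reach is approached as far as the arm can. A call with a gripper value outside its range is refused whole. The fingers move at their own pace and stop on an object; the grip force is fixed at half the most. Time passes only in rows, so rows that repeat a pose let the fingers close. It gives the time, the measured TCP pose, the force and the opening at its end, in the units of the state.
- r.sense(): the state, without advancing time (a new reading comes with each control period).
- viewer.read_camera(name): name is "scene" or "top" or "wrist"; returns the picture (384x512x3 uint8, blue, green, red); there is no depth.
- viewer.camera_model(name): a dict with "fx", "fy", "cx", "cy" (pixels), "k1" (the pictures are not rectified: a ray, as slopes to the right and down, at radius r is drawn at 1 + k1 r^2 times it, then the intrinsics apply), "rvec" (rotation vector, rad) and "tvec" (3), from world to camera coordinates, as OpenCV has them. Camera axes: x right, y down, z forward; pixel columns grow to the right and rows downward; lengths in mm; the calibration is good to about 2 mm. A picture is of the moment at which its call begins: read the wrist's pose just before it. camera_model takes no time and is no camera call; for the wrist camera it gives the pose at the moment of the call.
- order.sign_off(): hands the job in, once; it reports no verdict.
Trained networks look in the newest picture that a camera, given by its name, has taken for a name from the list of things; names that differ only in an ending like _2 or _b are one class to them, and where a whole thing is asked for, a point or a joint stands for the part that bears it (a point fixed in the world has none). Each returns a list of dicts, best first, with "score" (0 to 1); they miss things now and then, are a little off and sometimes report something else, mostly with a low value. They report only what shows in the picture. A call takes as long as a camera call. They do not tell look-alikes from the thing itself.
- finder.find_in(camera, query): "position" ([x, y, z] in mm, in the coordinates of the camera as it stood for that picture, good to about 4 mm: the middle of the surface that is visible of it).
- finder.cut_out(camera, query): "pixels" (384x512 bool, what is visible of it).
- finder.pinpoint(camera, query): "position" ([x, y, z] in mm, in the coordinates of the camera as it stood for that picture, good to about 4 mm: a listed point, or the origin of a listed thing).
The state is a dict: "time_s": time; "joint_positions": joint angles; "qd": joint speeds; "joint_torque": joint torques, N m; "position": TCP position; "orientation": TCP orientation; "force": force on the tool from outside, world axes, zero at the start; "wrist_torque": the same for the moment, N m; "width": opening from 0.0 (shut) to 1.0 (fully open).
Only numpy, scipy, OpenCV 4.12 (cv2) and the standard library are available. Lean on these libraries where they do the work, as an engineer would, in place of code of your own. Each camera call takes 0.05 s, during which the arm holds its last target. There are 200 camera calls.

### The job

Lift the power scrubber's handle out of its holster and fit it to the round brush head, not the rectangular pad head: turn the handle until the cross-shaped splines on its stem mesh with the socket, slide it in and press it down against the sprung plate until it is fully home with its shoulder on the hub. Do not let go: finish still gripping the handle and pressing it fully home, because the spring pushes it back out. Do not press the handle on the rectangular head, and do not shift or knock over the loose things around.

Things in the scene. Friction and masses are not known exactly. Their poses are not given: they have to be found in the camera images.
- handle: grey plastic power handle of a scrubber, about 0.4 kg, 150 mm long, upright in the holster. Origin at the stem's lower tip on the long axis, z up. z 0 to 32: steel stem, cross-shaped: two crossed bars 26 mm long, 6 mm thick, along the handle's x and y (it fits every quarter turn). z 32: flat round shoulder, 46 mm diameter; housing 53 mm diameter up to z 74, then the grip up to z 150
- handle_grip (a point): middle of the handle's flat paddle grip, on the long axis 120 mm above the stem's tip. The grip (z 84 to 150 of the handle) is 46 mm wide along the handle's x and 26 mm thick along y: grip its two flat faces, which face +y and -y, from above
- holster: black block 82 x 82 mm, 40 mm tall, fixed to the table, with a square well of 34 mm in its middle in which the stem hangs loosely; the shoulder rests on its top, so that the handle's origin is 8 mm above the table. Origin under its centre
- round_head: round brush head: white disc, 100 mm diameter, bristles below, held fast in a block fixed to the table; on it a square grey hub, 52 x 52 mm, top 70 mm above the table. The cross-shaped socket in the hub's top has slots 9 mm wide, 29 mm long end to end, along the head's x and y (parallel to the hub's sides). Origin under its centre on the table, z up
- round_head_mouth (a point): centre of the round head's socket mouth, on the hub's top face, 70 mm above the table
- round_head_plate (a joint): sprung plate in the round head's socket: metres pressed down. At 0 its top is 22 mm below the mouth, where the stem meets it; it is 10 mm down (0.010) when the shoulder sits on the hub (stem tip then 38 mm above the table). The spring pushes with 6 N at 0 and 10 N at 0.010, more than the handle's weight
- flat_head: the rectangular pad head, 122 x 68 mm, with the same hub and socket, also fixed to the table: not the one to use. Origin under its centre. It may stand on either side of the round head
- spray_bottle: translucent trigger spray bottle, 70 mm diameter, 211 mm tall, standing; a bystander; origin under its centre
- scrub_brush: bamboo scrub brush, 130 x 45 x 36 mm, lying bristles down; a bystander; origin under its centre
- grout_brush: black plastic grout brush, 190 mm long, 30 mm tall; a bystander; origin on its underside
- dustpan: grey plastic dustpan, pan 130 x 160 mm with a 100 mm handle towards its +x, 45 mm tall; a bystander; origin under the pan's centre
- shoehorn: stainless shoehorn, 210 mm long, 5 mm thick, lying flat; a bystander; origin on its underside
- jar: glass jar with a steel cap, 70 mm diameter, 85 mm tall; a bystander; origin under its centre
Things that resemble listed ones, but are neither listed nor needed, are in the scene too. Leave any orange look-alike of the holster alone. Leave any red look-alike of the round_head alone.

How it is judged (in metres and radians):
On the way, in this order (a step that is already met when the one before it is completed fails the run):
1. the handle is lifted out of the holster: stem tip more than 60 mm above the table and clear of the holster (height (world z) of handle above 0.06 m and contact force between handle and holster below 0.1 N and contact force between the fingers and handle above 1 N), for 0.1 s.
2. the splines are meshed: the stem is at least 8 mm down in the round head's socket (z of handle in the frame of round_head below 0.062 m and horizontal distance between handle and round_head_mouth below 0.004 m and (angle between the x axis of handle and the x axis of round_head, either way round below 0.17 rad or angle between the x axis of handle and the y axis of round_head, either way round below 0.17 rad)), for 0.05 s.
At the end, for the whole second after the job is handed in: Handle upright (0.08 rad), meshed (0.17 rad of a quarter turn) and centred (4 mm) in the round head, stem tip within 2.5 mm of home, plate pressed over 7.5 mm, handle pressing on the head with over 5 N, gripped by the fingers (over 2 N), at rest (horizontal distance between handle and round_head_mouth below 0.004 m and (angle between the x axis of handle and the x axis of round_head, either way round below 0.17 rad or angle between the x axis of handle and the y axis of round_head, either way round below 0.17 rad) and angle between handle's own z axis and vertical below 0.08 rad and z of handle in the frame of round_head below 0.0405 m and value of joint round_head_plate above 0.0075 m and contact force between handle and round_head above 5 N and contact force between the fingers and handle above 2 N and linear speed of handle below 0.02 m/s); the arm keeps its last pose, push and grip.
It fails at once if the handle is pressed on the rectangular head (contact force between handle and flat_head above 5 N).
It fails at once if a loose bystander is shifted by more than 30 mm or tipped (distance of any of spray_bottle, scrub_brush, grout_brush, dustpan, shoehorn, jar from where it was at the start of the episode above 0.03 m or angle between any of spray_bottle, scrub_brush, grout_brush, dustpan, shoehorn, jar's own z axis and vertical above 0.4 rad).
It also fails if it takes over 35 s, if anything falls off the work surface, if the arm or the gripper's body presses on something with over 40 N, if the wrist force passes 120 N, or if a joint passes its speed limit or range.

## Working session

There is one attempt and no reset: what is moved stays moved. The work goes in short steps, Python scripts to look and compute and a shell command to move; the robot and the scene stay as the last step left them, time stands still between calls to the robot, and variables do not carry over. Pictures are saved under pics/ and viewed, about 8 in all and at most 12, crops included, and the job is handed in when it is done.

```bash
mkdir -p pics; ls
cat > h.py <<'E'
import numpy as np, cv2
from plant import r, viewer, order, finder
def cam(n):
    m=viewer.camera_model(n); R=cv2.Rodrigues(np.array(m["rvec"],float))[0]; return m,R,np.array(m["tvec"],float)
def c2w(n,p): m,R,t=cam(n); return R.T@(np.array(p)-t)
def px2w(n,uv,z):
    m,R,t=cam(n); x=(uv[0]-m["cx"])/m["fx"]; y=(uv[1]-m["cy"])/m["fy"]
    rd=np.hypot(x,y); ru=rd
    for _ in range(20): ru=rd/(1+m["k1"]*ru*ru)
    s=ru/rd if rd>0 else 1
    d=R.T@np.array([x*s,y*s,1]); c=-R.T@t
    return c+d*(z-c[2])/d[2]
def w2px(n,p):
    m,R,t=cam(n); q=R@np.array(p,float)+t; x,y=q[:2]/q[2]; f=1+m["k1"]*(x*x+y*y)
    return np.array([m["fx"]*x*f+m["cx"],m["fy"]*y*f+m["cy"]])
E
python3 - <<'E'
from h import *
np.set_printoptions(precision=1,suppress=True)
ims=[]
for n in ["scene","top"]:
    im=viewer.read_camera(n); cv2.imwrite(f"pics/{n}0.png",im)
    for q in ["handle","handle_grip","holster","round_head","round_head_mouth","flat_head","spray_bottle","jar"]:
        for o in finder.pinpoint(n,q):
            if o["score"]>.2:
                w=c2w(n,o["position"]); print(n,q,round(o["score"],2),w,w2px(n,w))
print(r.sense()["time_s"],r.sense()["position"],r.sense()["orientation"])
E
```

```text
pics
scene handle 0.68 [ 502.7 -196.9   12.3] [199.9 239.3]
scene handle_grip 0.89 [ 507.2 -198.2  124.5] [197.1 208.2]
scene holster 0.9 [ 453.7 -387.2   -1.5] [131.1 254.6]
scene holster 0.67 [508.4  62.4   3.2] [275.8 216.5]
scene holster 0.64 [ 504.6 -194.3    0.6] [201.3 242.5]
scene holster 0.33 [ 507.1 -193.6  126.1] [198.6 207.3]
scene round_head 0.75 [ 283.4 -222.7   -0.1] [166.9 207.7]
scene round_head 0.69 [508.3  62.4   3.3] [275.8 216.5]
scene round_head_mouth 0.98 [504.5  65.5  65.7] [276.9 199.3]
scene round_head_mouth 0.93 [ 283.  -226.6   73.8] [163.  189.1]
scene round_head_mouth 0.39 [ 639.1 -445.4   -2.7] [127.2 309.4]
scene flat_head 0.74 [502.7  63.8  65.4] [276.1 199.3]
scene flat_head 0.72 [567.6 272.    4.7] [337.7 206.7]
scene jar 0.58 [433.4 426.1   2.5] [344.  178.5]
top handle 0.67 [ 508.2 -197.6   12.6] [306.7 199. ]
top handle_grip 0.76 [ 505.3 -191.7  126. ] [308.1 193.9]
top holster 0.97 [ 503.  -196.9    2.6] [306.3 201. ]
top holster 0.57 [ 455.8 -389.8   -2. ] [362.1 214.4]
top holster 0.57 [695.  169.   -1.8] [203.2 149. ]
top holster 0.24 [567.6 270.7   0.4] [173.8 183.6]
top round_head 0.95 [ 283.6 -224.3    0. ] [315.7 264.4]
top round_head 0.7 [504.4  67.6   0.5] [230.9 200.9]
top round_head_mouth 0.78 [506.3  64.4  67.6] [230.6 197. ]
top round_head_mouth 0.78 [ 281.3 -227.5   68.5] [319.  264.2]
top round_head_mouth 0.44 [ 737.5 -214.3    3.7] [309.7 136.5]
top round_head_mouth 0.32 [ 505.7 -196.4   10. ] [306.3 199.8]
top flat_head 0.59 [567.9 269.5   3.6] [174.  183.3]
top flat_head 0.25 [373.  220.1  -2.6] [186.8 238.6]
top spray_bottle 0.89 [ 641.  -442.7   -2. ] [374.8 162.7]
top jar 0.96 [436.8 425.6   2.5] [128.2 220.3]
top jar 0.51 [ 736.1 -215.1    0.5] [309.9 137.2]
0.9 [ 279.7 -586.8  250.3] [-3.1 -0.7  0. ]
```

Run:
```python
import cv2,numpy as np
a=cv2.imread("pics/scene0.png");b=cv2.imread("pics/top0.png")
cv2.imwrite("pics/both.png",np.vstack([cv2.resize(a[130:350,80:480],(800,440))[:300],cv2.resize(b[100:300,90:390],(800,533))[:300]]) if 0 else cv2.resize(b[90:300,90:400],(800,542)))
cv2.imwrite("pics/sc.png",cv2.resize(a[130:330,90:410],(800,500)))
```

```text
(no output)
```

View pics/both.png

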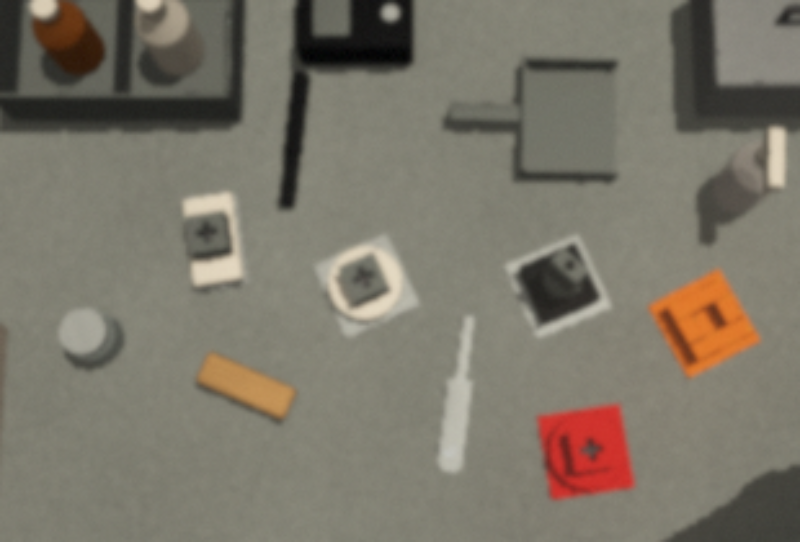

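View pics/sc.png

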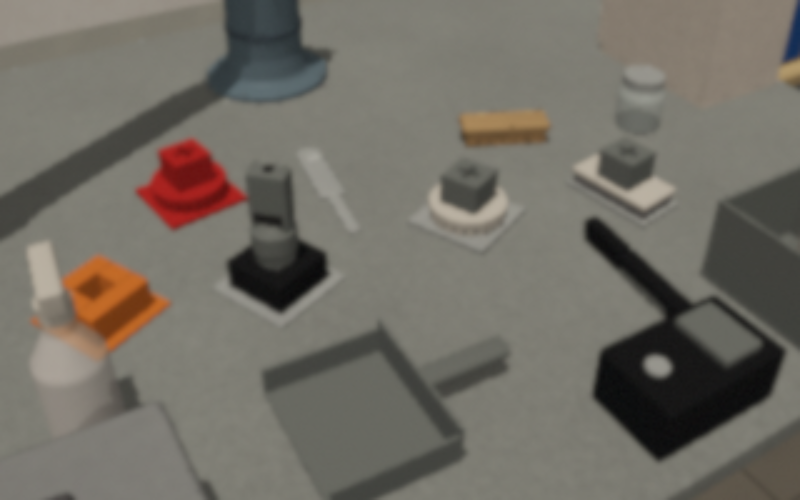

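The top and scene views agree. The handle stands in the black holster at crop px (560,275), world about (505,-196). The grey hub on the white disc at (363,278) is the round head, world about (505,66). The flat head is at (207,233). The red look-alike at (590,450) and the orange one at (705,322) are to be left alone. Next I move near the handle to look with the wrist camera.

```bash
cat >> h.py <<'E'
def go(target,yaw=None):
    """print shift in tool axes & turn about tool z so tool y axis is at world angle yaw"""
    s=r.sense(); R=cv2.Rodrigues(np.array(s["orientation"],float))[0]
    np.set_printoptions(precision=3,suppress=True)
    print("t",s["time_s"],"pos",np.array(s["position"]),"force",np.array(s["force"]),"w",s["width"])
    print("R",R.tolist())
    print("shift",R.T@(np.array(target)-s["position"]))
    a=np.arctan2(R[1,1],R[0,1]); print("tool y angle",a)
    if yaw is not None:
        d=-(yaw-a); print("tool-z turn options",[(d+np.pi/2)%np.pi-np.pi/2], "q7",s["joint_positions"][6])
E
python3 - <<'E'
from h import *
go([430,-200,330])
m,R,t=cam("wrist"); print("cam world",-R.T@t,"axes",R, m["fx"])
E
```

```text
t 0.9 pos [ 279.678 -586.756  250.272] force [ 0.381 -1.66  -0.031] w 0.9989659837245229
R [[0.9026797762622772, 0.4303129343972652, -4.183196308090453e-06], [0.43031293441756563, -0.9026797762233377, 8.386228116845935e-06], [-1.6738427780055615e-07, -9.370161998778041e-06, -0.999999999956086]]
shift [ 302.119 -284.432  -79.726]
tool y angle -1.1259569058143128
cam world [ 349.848 -553.045  374.803] axes [[ 0.429 -0.903  0.   ]
 [-0.861 -0.409  0.301]
 [-0.272 -0.13  -0.953]] 284.6730476424998
```

```bash
python3 -m creep '[[[371,-256,-20,0,0,0,85],[371,-256,-20,0,0,0,85],[371,-256,-20,0,0,0,85],[371,-256,-20,0,0,0,85],[371,-256,-20,0,0,0,85],[371,-256,-20,0,0,0,85],[371,-256,-20,0,0,0,85],[371,-256,-20,0,0,0,85]]]'; python3 -c "
from h import *
go([505,-196,270])"
```

```text
time_s: 1.57
position: [446.4, -296.3, 265.6]
orientation: [3.064, 0.692, 0.001]
force: [1.1, -0.8, 0.2]
width: 0.992
t 1.5667 pos [ 446.408 -296.302  265.566] force [ 1.111 -0.81   0.215] w 0.9918063559601724
R [[0.9027882488106536, 0.43008467512057097, 0.0007416440019674521], [0.4300851398818141, -0.9027880940744837, -0.0006554770792884278], [0.00038763672832322444, 0.0009107270688750021, -0.9999995101568665]]
shift [ 96.036 -65.348  -4.456]
tool y angle -1.1262095615269727
```

```bash
python3 -m creep '[[[96,-65,-4,0,0,0,85],[96,-65,-4,0,0,0,85],[96,-65,-4,0,0,0,85],[96,-65,-4,0,0,0,85],[96,-65,-4,0,0,0,85]]]'
python3 - <<'E'
from h import *
np.set_printoptions(precision=1,suppress=True)
im=viewer.read_camera("wrist"); cv2.imwrite("pics/w1.png",im)
for q in ["handle","handle_grip","holster"]:
    for o in finder.pinpoint("wrist",q):
        if o["score"]>.2:
            w=c2w("wrist",o["position"]); print(q,round(o["score"],2),w,w2px("wrist",w))
go([505,-196,270])
E
```

```text
time_s: 1.98
position: [506.0, -194.8, 269.5]
orientation: [-3.062, -0.704, -0.002]
force: [-0.4, -0.8, 0.4]
width: 0.996
handle 0.69 [ 503.5 -198.3    8.5] [255.7 166.2]
handle_grip 0.58 [ 497.7 -201.6  130.5] [255.5 197.5]
holster 0.86 [ 444.1 -398.9    3.5] [357.3 254.5]
holster 0.85 [ 503.5 -198.8    2.6] [255.5 164.8]
t 2.1833 pos [ 503.407 -200.176  268.898] force [-0.233  0.027 -0.268] w 1.0006986404086773
R [[0.9041883993941653, 0.42713331554957606, -0.0006849442632674494], [0.42713292515020845, -0.904188611369535, -0.000647550969632631], [-0.0008959093949158528, 0.0002929458280239883, -0.9999995557644502]]
shift [ 3.223 -3.095 -1.106]
tool y angle -1.1294763621403339
```

View pics/w1.png

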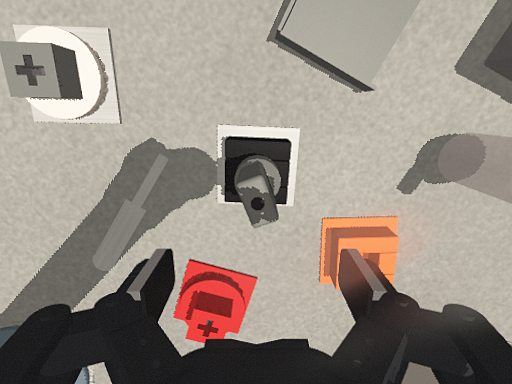

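Run:
```python
from h import *
im=viewer.read_camera("wrist"); cv2.imwrite("pics/w2.png",im)
a=cv2.resize(im[100:240,200:320],None,fx=5,fy=4.28*5/4.28,interpolation=cv2.INTER_CUBIC)[:600]
a=cv2.resize(im[115:235,205:315],None,fx=5,fy=5,interpolation=cv2.INTER_CUBIC)
a=cv2.convertScaleAbs(a,alpha=1.5,beta=10)
cv2.imwrite("pics/w2c.png",a)
```

```text
(no output)
```

View pics/w2c.png

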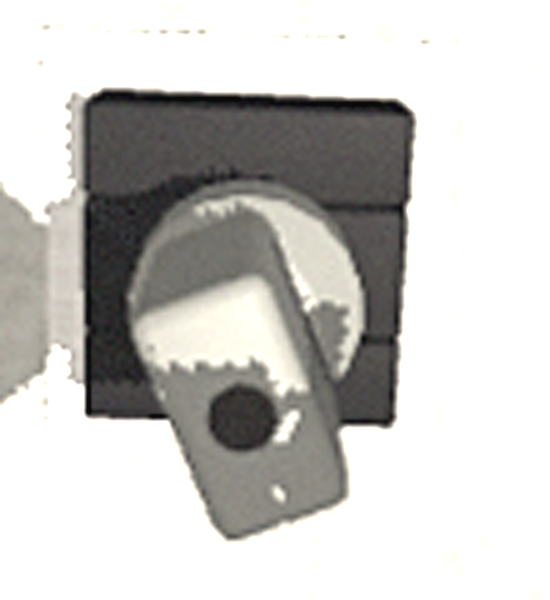

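The crop shows the grip's top face with corners at about (138,325), (262,278), (347,490) and (228,538), and its black dot at (243,416). The grip is about 20° off the jaw axis.

Run:
```python
from h import *
np.set_printoptions(precision=3,suppress=True)
c=np.array([[138,325],[262,278],[347,490],[228,538],[243,416]])/5+[205,115]
w=np.array([px2w("wrist",p,158)[:2] for p in c]); print(w)
print("mean",w[:4].mean(0))
sh=(w[1]-w[0]); sh2=w[2]-w[3]; l=w[2]-w[1]; l2=w[3]-w[0]
for v in (sh,sh2,l,l2): print(np.linalg.norm(v),np.arctan2(v[1],v[0]))
th=np.arctan2(*( (sh+sh2)[::-1])); th2=np.arctan2(*((l+l2)[::-1]))+np.pi/2
yaw=th; print(th,th2)
go([*w[:4].mean(0),270],(th+th2)/2)
s=px2w("wrist",(255,166),0);print(s)
```

```text
[[ 511.349 -173.963]
 [ 527.713 -189.576]
 [ 499.602 -219.459]
 [ 482.347 -204.295]
 [ 504.218 -197.026]]
mean [ 505.253 -196.823]
22.61733289092402 -0.761922203124319
22.971898394103047 -0.7209624712160211
41.02685964151496 -2.325650024011539
41.96651889279234 -2.333798010644868
-0.741283034872394 -0.7589738169442799
t 2.2333 pos [ 503.426 -200.207  268.891] force [-0.264  0.346  0.224] w 0.9923357859598959
R [[0.9043001419598293, 0.42689685889957785, -0.0005701869050587687], [0.42689661235513177, -0.9043002962462255, -0.000506526110948897], [-0.0007318545928750662, 0.00021464077585860218, -0.9999997091590538]]
shift [ 3.095 -2.28  -1.112]
tool y angle -1.1297378679022478
tool-z turn options [np.float64(-0.3796094419939109)] q7 -0.8656557052075988
[ 501.299 -199.102    0.   ]
```

```bash
python3 -m creep '[[[3,-2,0,0,0,-0.125,85],[3,-2,0,0,0,-0.25,85],[3,-2,0,0,0,-0.38,85],[3,-2,40,0,0,-0.38,85],[3,-2,80,0,0,-0.38,85],[3,-2,80,0,0,-0.38,85],[3,-2,80,0,0,-0.38,85],[3,-2,80,0,0,-0.38,85]]]'
python3 - <<'E'
from h import *
im=viewer.read_camera("wrist"); cv2.imwrite("pics/w3.png",im[100:384])
go([505.3,-196.8,127],-.75)
E
```

```text
time_s: 2.9
position: [506.9, -196.1, 190.5]
orientation: [2.878, 1.256, 0.002]
force: [-0.8, -0.9, 1.0]
width: 0.994
t 2.95 pos [ 507.845 -196.113  191.538] force [-0.264  0.212  1.285] w 0.9961184615994639
R [[0.6795283174180594, 0.7336386408386105, 0.003951011953600201], [0.7336475370179943, -0.6795285876521204, -0.0014798617993431996], [0.0015991417735274648, 0.003904258187006388, -0.9999910997171911]]
shift [-2.336 -1.652 64.528]
tool y angle -0.7471269443702102
tool-z turn options [np.float64(0.002873055629789789)] q7 -0.5233534088410734
```

View pics/w3.png

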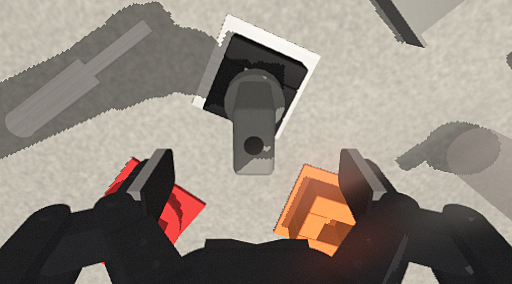

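The grip is square to the jaws and centred, with its dot at (254,145) midway between the fingers. I descend, then close.

```bash
python3 -c "
from h import *
print(px2w('wrist',(254,245),158))"
python3 -m creep '[[[-2,-1,25,0,0,0,85],[-2,-1,50,0,0,0,85],[-2,-1,64,0,0,0,85],[-2,-1,64,0,0,0,85],[-2,-1,64,0,0,0,85]]]' && python3 -c "
from h import *
go([505.3,-196.8,127],-.75)"
```

```text
[ 504.79512943 -197.53511976  158.        ]
time_s: 3.37
position: [505.4, -196.3, 126.7]
orientation: [2.877, 1.258, 0.003]
force: [-0.3, 0.8, -0.2]
width: 0.997
t 3.3667 pos [ 505.361 -196.296  126.723] force [-0.31   0.818 -0.232] w 0.9972997942459784
R [[0.6788895454498847, 0.7342369896861205, 0.0022423326053176533], [0.734239852842925, -0.6788896356594207, -0.0008373120200034689], [0.0009075109084559895, 0.0022148523388132065, -0.9999971354224312]]
shift [-0.411  0.298 -0.277]
tool y angle -0.7462515804208818
tool-z turn options [np.float64(0.0037484195791182007)] q7 -0.5464515381466968
```

```bash
python3 -m creep '[[[0,0,0,0,0,0,0],[0,0,0,0,0,0,0],[0,0,0,0,0,0,0],[0,0,0,0,0,0,0],[0,0,0,0,0,0,0],[0,0,0,0,0,0,0],[0,0,0,0,0,0,0],[0,0,0,0,0,0,0]]]'; python3 -m creep '[[[0,0,-25,0,0,0,0],[0,0,-50,0,0,0,0],[0,0,-75,0,0,0,0],[0,0,-105,0,0,0,0],[0,0,-120,0,0,0,0],[0,0,-120,0,0,0,0],[0,0,-120,0,0,0,0]]]' && python3 -c "
from h import *
im=viewer.read_camera('wrist'); cv2.imwrite('pics/w4.png',im)
go([505.,0,247])"
```

```text
time_s: 4.03
position: [505.0, -196.0, 126.0]
orientation: [2.877, 1.259, 0.002]
force: [-0.0, -0.5, 6.0]
width: 0.296
time_s: 4.62
position: [503.6, -195.7, 244.2]
orientation: [-2.878, -1.259, 0.001]
force: [-1.0, -0.0, -3.4]
width: 0.3
t 4.6667 pos [ 502.541 -195.337  242.811] force [-0.309  0.733 -3.582] w 0.29810694825478307
R [[0.6786609010832615, 0.7344414938107778, -0.0038824618283070083], [0.7344498795067712, -0.6786616335311483, 0.001327277409814562], [-0.0016600702829556557, -0.0037522449049219296, -0.9999915823769864]]
shift [ 145.127 -130.777   -3.939]
tool y angle -0.7459453341820783
```

View pics/w4.png

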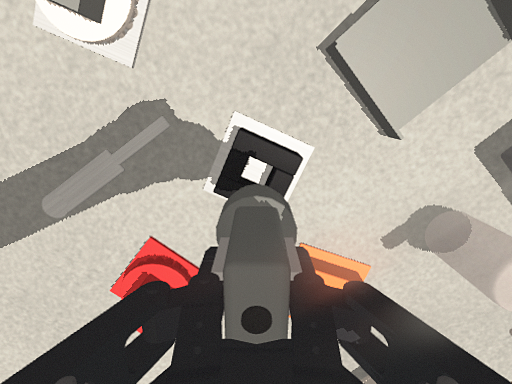

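The handle is lifted out of the empty well at (255,165). I move to a viewpoint short of the round head.

```bash
python3 -m creep '[[[20,-30,-4,0,0,0,0],[40,-62,-4,0,0,0,0],[62,-95,-4,0,0,0,0],[83,-128,-4,0,0,0,0],[102,-157,-4,0,0,0,0],[113,-175,-4,0,0,0,0],[113,-175,-4,0,0,0,0],[113,-175,-4,0,0,0,0]]]';python3 -m creep '[[[0,0,0,0,0,0,0],[0,0,0,0,0,0,0]]]'
python3 - <<'E'
from h import *
im=viewer.read_camera('wrist'); cv2.imwrite('pics/w5.png',im)
for q in ["round_head_mouth"]:
    for o in finder.pinpoint("wrist",q):
        if o["score"]>.2:
            w=c2w("wrist",o["position"]); print(q,round(o["score"],2),w,w2px("wrist",w))
u=w2px("wrist",[505,65.5,70]).astype(int); print(u)
x0,y0=max(u[0]-60,0),max(u[1]-60,0); print(x0,y0)
a=cv2.resize(im[y0:y0+120,x0:x0+120],None,fx=5,fy=5,interpolation=cv2.INTER_CUBIC)
cv2.imwrite('pics/w5c.png',cv2.convertScaleAbs(a,alpha=1.3,beta=15))
go([505.,65.5,247])
E
```

```text
time_s: 5.33
position: [450.1, 7.4, 246.5]
orientation: [-2.874, -1.265, 0.007]
force: [1.2, -1.5, -3.7]
width: 0.297
time_s: 5.5
position: [451.7, 4.3, 247.7]
orientation: [-2.879, -1.255, 0.004]
force: [-0.3, -0.2, -3.8]
width: 0.297
round_head_mouth 0.63 [504.72276753  59.82241607  73.88952645] [257.09130481 108.09659077]
[253 103]
193 43
t 5.6 pos [452.194   4.434 248.359] force [ 0.258 -0.257 -3.25 ] w 0.3010644200254002
R [[0.6808412248214175, 0.7324298246029279, -0.0013336475534021326], [0.732430594235056, -0.6808416890901892, 0.00013793223338766196], [-0.0008069771714020908, -0.0010707142207604617, -0.9999991011790472]]
shift [80.68  -2.898  1.297]
tool y angle -0.7489117270874666
```

View pics/w5c.png

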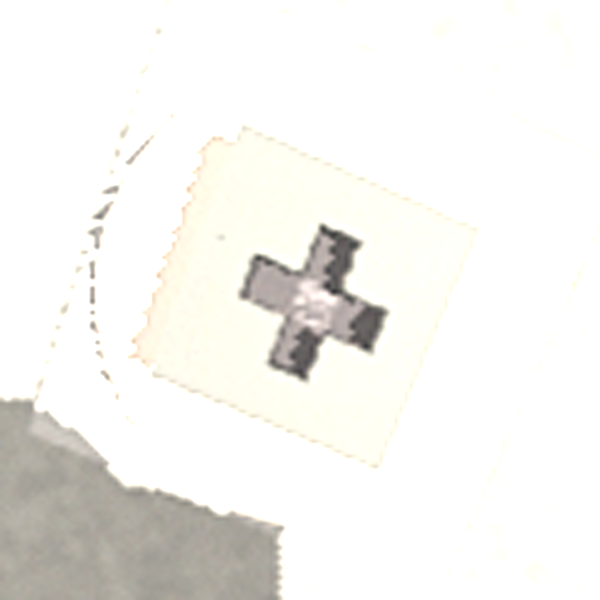

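The crop shows the round head's hub with corners at about (243,128), (475,230), (380,467) and (150,375). Its cross socket is centred near (315,303).

Run:
```python
from h import *
np.set_printoptions(precision=3,suppress=True)
P=lambda p,z=70: px2w("wrist",np.array(p)/5+[193,43],z)[:2]
h=np.array([P(p) for p in [(243,128),(475,230),(380,467),(150,375)]])
t,b,l,q=[np.mean([P(a),P(c)],0) for a,c in [((322,227),(360,240)),((270,365),(305,380)),((258,255),(242,297)),((386,308),(372,350))]]
an=lambda v:(np.arctan2(v[1],v[0])+np.pi/4)%(np.pi/2)-np.pi/4
print("hub",h.mean(0),[ (np.linalg.norm(v),an(v)) for v in np.roll(h,-1,0)-h])
print("cross",(t+b)/2,(l+q)/2,[(np.linalg.norm(v),an(v)) for v in (t-b,q-l)])
# handle now: full image crop check
s=r.sense();R=cv2.Rodrigues(np.array(s["orientation"],float))[0]
print("handle top centre pred px",w2px("wrist",np.array(s["position"])+[0,0,32]))
# scene & top views of mouth
for n in ["scene","top"]:
    viewer.read_camera(n)
    for k in ["round_head_mouth","handle_grip","handle"]:
        for o in finder.pinpoint(n,k)[:2]: print(n,k,o["score"],c2w(n,o["position"]))
go([*((t+b+l+q)/4),248],an(t-b))
```

```text
hub [506.31  64.03] [(np.float64(49.394205605843744), np.float64(0.43691198253441454)), (np.float64(49.63034676101986), np.float64(0.4450031793874336)), (np.float64(50.846018950517596), np.float64(0.4491472788111017)), (np.float64(50.26171735773824), np.float64(0.4160905969872728))]
cross [506.546  63.718] [506.852  63.769] [(np.float64(28.672196591450046), np.float64(0.4344618738615167)), (np.float64(27.92470634470184), np.float64(0.4499822861424858))]
handle top centre pred px [256.419 315.493]
scene round_head_mouth 0.95 [506.227  64.218  67.643]
scene round_head_mouth 0.63 [ 282.231 -226.007   73.98 ]
scene handle_grip 0.59 [ 638.292 -442.101   -1.328]
scene handle 0.61 [451.087   3.358 134.343]
top round_head_mouth 0.83 [506.214  66.636  68.838]
top round_head_mouth 0.67 [ 282.344 -224.691   68.602]
t 6.0 pos [452.396   5.87  249.141] force [-0.342  0.046 -2.988] w 0.2928378513047591
R [[0.6788314372583223, 0.7342941124473374, 0.0001903023303878199], [0.7342941265979852, -0.6788314485925281, -6.743291462163391e-06], [0.0001242316473885147, 0.00014431544171679758, -0.9999999818697753]]
shift [79.359  0.588  1.15 ]
tool y angle -0.7461700770726479
tool-z turn options [np.float64(-1.1806319509341647)] q7 -0.8588535459470228
```

View pics/w5.png

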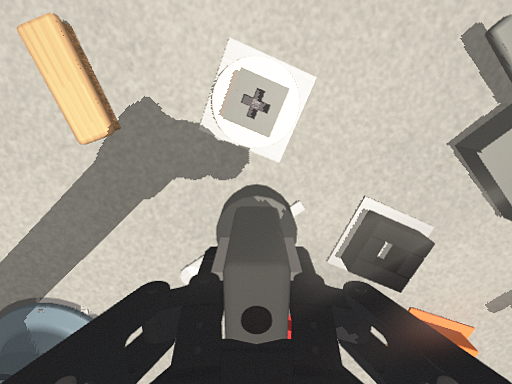

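Head axes are at 0.44 rad, so the tool turn is +0.385. The mouth is at about (506.5, 64.0). The handle axis sits about 1 mm behind the TCP along tool x, so I correct for that.

```bash
python3 -m creep '[[[25,0,0,0,0,0.12,0],[55,0,0,0,0,0.24,0],[80,1,0,0,0,0.385,0],[80,1,15,0,0,0.385,0],[80,1,30,0,0,0.385,0],[80,1,45,0,0,0.385,0],[80,1,45,0,0,0.385,0],[80,1,45,0,0,0.385,0]]]';python3 -m creep '[[[0,0,0,0,0,0,0],[0,0,0,0,0,0,0],[0,0,0,0,0,0,0]]]'
python3 - <<'E'
from h import *
go([507.4,64.4,204],-1.131)
ims=[viewer.read_camera(n) for n in ("scene","wrist")]
u=w2px("scene",[506,64,110]).astype(int)
a=cv2.resize(ims[0][u[1]-50:u[1]+50,u[0]-40:u[0]+40],(400,500),interpolation=cv2.INTER_CUBIC)
b=cv2.resize(ims[1][100:350,160:360],(400,500),interpolation=cv2.INTER_CUBIC)
cv2.imwrite("pics/a6.png",np.hstack([a,b]))
E
```

```text
time_s: 6.67
position: [506.5, 63.8, 203.2]
orientation: [-3.066, -0.685, 0.004]
force: [1.1, 0.0, -3.7]
width: 0.296
time_s: 6.92
position: [508.3, 64.1, 205.4]
orientation: [3.066, 0.685, 0.004]
force: [-0.1, -0.1, -3.6]
width: 0.298
t 6.9167 pos [508.283  64.09  205.378] force [-0.057 -0.087 -3.644] w 0.2982935802479221
R [[0.9049438902561664, 0.42552306578374993, 0.0025837906327382523], [0.4255241734754395, -0.904947048354076, 0.00013214874047735896], [0.0023944260438487786, 0.000979878178129494, -0.9999966532757381]]
shift [-0.67  -0.658  1.376]
tool y angle -1.131256287214618
tool-z turn options [np.float64(-0.0002562872146179007)] q7 -1.4312434848024387
```

View pics/a6.png

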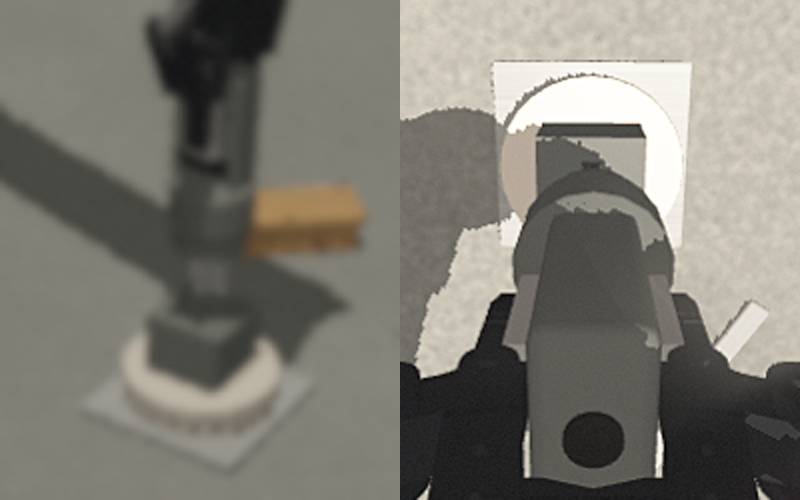

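Both views show the handle upright over the hub, with hub and handle square to each other. I descend gently.

```bash
python3 -m creep '[[[-0.5,-0.5,8,0,0,0,0],[-0.5,-0.5,13,0,0,0,0],[-0.5,-0.5,17,0,0,0,0],[-0.5,-0.5,20,0,0,0,0],[-0.5,-0.5,23,0,0,0,0],[-0.5,-0.5,23,0,0,0,0]]]'; python3 -c "
from h import *
go([507.4,64.4,166],-1.131)"
```

```text
time_s: 7.52
position: [506.0, 64.2, 180.0]
orientation: [-3.066, -0.685, 0.003]
force: [0.0, 0.1, -3.6]
width: 0.296
t 7.5167 pos [506.043  64.176 180.039] force [ 0.014  0.055 -3.611] w 0.29551939770385904
R [[0.9047946978477655, 0.4258440584497084, -0.0018419092408283651], [0.42584469602939434, -0.9047962711618417, -5.054957644632437e-05], [-0.00168807884970686, -0.0007386302920272032, -0.9999983024061034]]
shift [ 1.346  0.386 14.036]
tool y angle -1.1309016464014943
tool-z turn options [np.float64(9.835359850574044e-05)] q7 -1.4476260241334151
```

The stem tip is at about 62 mm with no contact force, so it is inside the socket. I press on down.

```bash
python3 -m creep '[[[0.4,0.2,4,0,0,0,0],[0.4,0.2,8,0,0,0,0],[0.4,0.2,12,0,0,0,0],[0.4,0.2,16,0,0,0,0],[0.4,0.2,19,0,0,0,0],[0.4,0.2,22,0,0,0,0],[0.4,0.2,22,0,0,0,0],[0.4,0.2,22,0,0,0,0]]]'; python3 -c "
from h import *
go([507.4,64.4,156],-1.131)"
```

```text
time_s: 8.18
position: [507.5, 64.4, 159.8]
orientation: [3.066, 0.685, 0.001]
force: [-2.1, -1.0, 4.4]
width: 0.301
t 8.1833 pos [507.485  64.374 159.769] force [-2.119 -0.968  4.399] w 0.3005425508974393
R [[0.9048297051526826, 0.4257733493434144, 0.0005095706032259263], [0.4257734393276701, -0.9048298029273737, -7.808647073805537e-05], [0.00042782753030994947, 0.0002876165866101065, -0.9999998671201429]]
shift [-0.068 -0.061  3.769]
tool y angle -1.1309799030649914
tool-z turn options [np.float64(2.009693500859555e-05)] q7 -1.464041224301066
```

```bash
python3 -m creep '[[[-0.3,-0.1,2,0,0,0,0],[-0.3,-0.1,3,0,0,0,0],[-0.3,-0.1,4,0,0,0,0],[-0.3,-0.1,4,0,0,0,0],[-0.3,-0.1,4,0,0,0,0]]]';python3 -m creep '[[[0,0,1,0,0,0,0],[0,0,1.5,0,0,0,0],[0,0,1.5,0,0,0,0]]]';  python3 -m creep '[[[0,0,1,0,0,0,0],[0,0,1.5,0,0,0,0],[0,0,1.5,0,0,0,0]]]'
```

```text
time_s: 8.6
position: [507.4, 64.4, 156.1]
orientation: [3.066, 0.685, 0.002]
force: [-2.5, -0.4, 6.5]
width: 0.298
time_s: 8.85
position: [507.5, 64.5, 156.0]
orientation: [3.065, 0.685, 0.001]
force: [-5.6, -1.2, 13.3]
width: 0.298
time_s: 9.1
position: [507.7, 64.5, 155.9]
orientation: [3.065, 0.685, 0.001]
force: [-7.6, -1.6, 20.8]
width: 0.296
```

The TCP stalled at 156 mm while the force rose, so the shoulder is on the hub. I relieve the side load slightly, hold, and check from outside.

```bash
python3 -m creep '[[[-0.5,0,0,0,0,0,0],[-0.5,0,0,0,0,0,0],[-0.5,0,0,0,0,0,0],[-0.5,0,0,0,0,0,0],[-0.5,0,0,0,0,0,0],[-0.5,0,0,0,0,0,0]]]'
python3 - <<'E'
from h import *
ims=[viewer.read_camera(n) for n in ("scene","wrist")]
u=w2px("scene",[506,64,110]).astype(int)
a=cv2.resize(ims[0][u[1]-50:u[1]+50,u[0]-40:u[0]+40],(400,500),interpolation=cv2.INTER_CUBIC)
b=cv2.resize(ims[1][100:350,160:360],(400,500),interpolation=cv2.INTER_CUBIC)
cv2.imwrite("pics/a7.png",np.hstack([a,b]))
for k in ["handle"]:
    for o in finder.pinpoint("scene",k)[:2]: print(k,o["score"],c2w("scene",o["position"]))
s=r.sense();print(s["time_s"],s["position"],s["force"],s["wrist_torque"],s["width"],np.abs(s["qd"]).max())
E
```

```text
time_s: 9.6
position: [507.6, 64.5, 155.9]
orientation: [3.065, 0.685, 0.002]
force: [-7.1, -0.5, 19.6]
width: 0.296
handle 0.55 [506.98931592  61.43914554  41.80949428]
handle 0.51 [ 640.74694078 -441.19982741   -3.93010193]
9.75 [507.58449115  64.50248263 155.934762  ] [-6.85931235 -1.37707686 20.24023781] [-0.23605505  2.02837821  0.00680805] 0.2946802218418046 0.0013553397278643856
```

View pics/a7.png

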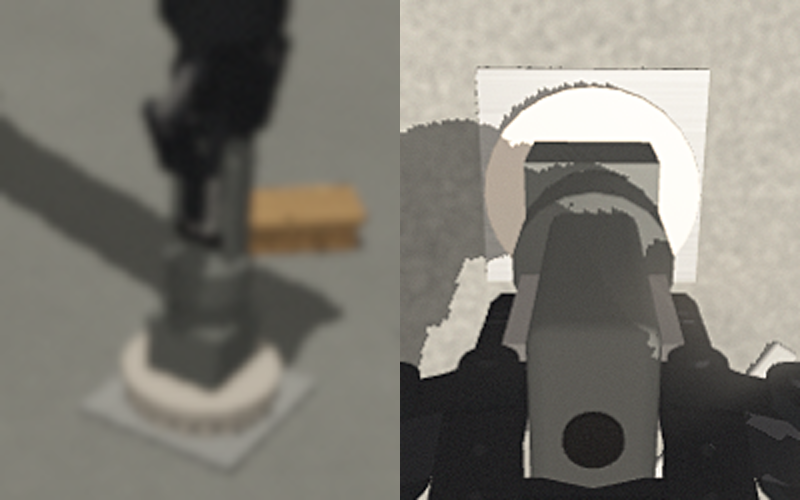

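Both views show the shoulder sitting on the hub with no stem visible and the handle upright. The arm is at rest and pressing with about 20 N, so I hand in.

```bash
python3 -c "
from h import *
order.sign_off()
go([507.4,64.4,156],-1.131)"
```

```text
the job is handed in; nothing more can be done
the job is handed in; nothing more can be done
```

I lifted the handle out of the black holster, turned it to line up with the round head's socket (head axes at about 0.44 rad), and slid it in. I then pressed it down until the shoulder sat on the hub, and handed in at about 9.8 s with the grip still closed and pressing.

**Last checks:**
- **Seating:** the TCP stalled at 155.9 mm, which puts the stem tip at about 38 mm (home).
- **Force:** the wrist read about 20 N upward, and the fingers still held the grip. A side force of about 7 N remained; shifting the TCP 0.5 mm back barely reduced it.
- **View:** the scene and wrist pictures showed the shoulder on the hub, no stem visible, and the handle upright.
- **Network:** the trained network put the stem tip at z 41.8 mm. That is just above the 40.5 mm limit, but within its 4 mm error of home.

I read no plate position directly, so the plate being fully down is inferred from the stall and the force. I saw no contact with the flat head, the look-alikes or the loose things. I did not re-measure the bystanders at the end.

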